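Press home a row of vial stoppers with a capping block

TASK

Take the capping block from its cork mat and run it along the row of vials, from one end to the other, with a steady gentle downward push of about 1 kg, so that all six white stoppers are fully home; do not lift the block off the row part-way, press the stoppers only with the block, and never bear on the vials with more than 3 kg. Then stand the block upright on the cork mat again and let go, leaving the bottle, mug and carton where they are.

Things in the scene. Friction and masses are not known exactly. Their poses are not given: they have to be found in the camera images.
- rack: Grey stand (base plate 130 x 90 mm, fixed to the desk), two cheeks holding a blue vial rack, 50 mm wide, 190 mm long, top 70 mm above the desk. Origin: centre of the base's underside, on the desk; z up. The row of six glass vials runs along its y axis, at y = -70, -42, -14, 14, 42, 70 mm, x = 0, each with a round white push-in stopper 24 mm in diameter. Nothing else stands higher.
- row_middle (a point): Middle of the row on the stand, 90 mm above the desk: the height of home stopper tops on a level rack (95 to 98 mm before). But the rack is clamped leaning end to end by up to 6 degrees either way, about a pivot 42 mm above the desk; the lean is not reported and does not yield: either end of the row may be 7 mm higher or lower, feel for it. Turns with the stand, not the rack.
- mat: Square brown cork mat, 130 x 130 x 3 mm, stuck to the desk: the block's parking place. Origin: centre of its underside.
- block: Loose capping block, 96 mm tall, about 0.3 kg: wooden handle on a green foot 46 mm wide (y). The foot's underside is flat for 30 mm along x; beyond that both ends (+x, -x) curl up like a sledge, rising 12 mm over the next 26 mm, so that it rides along x over raised stoppers and presses them down. Origin: centre of the flat underside; z up. It starts upright on the mat.
- block_handle (a point): Grip point in the block's upright light-wood handle, 68 mm above its underside. The handle is 30 mm along the block's x and 44 mm along its y axis and reaches from 22 to 96 mm above the underside. Best pinched on the faces 30 mm apart, so that the fingers close along the sweep.
- bottle: Bystander: amber bottle with blue cap, 64 mm in diameter, 150 mm tall. Origin: centre of its underside.
- mug: Bystander: red mug with pens, 76 mm in diameter, handle at +y, 130 mm tall with the pens. Origin: centre of its underside.
- carton: Bystander: yellow carton 75 x 120 x 45 mm. Origin: centre of its underside.
- stopper0 (a joint): How far the stopper at y = -70 mm of the rack has been pushed in (m): it starts between 0 and 0.003; 0.008 is fully home, 8 mm lower than at 0. It takes about 3 N to push, stays where it is left, and is solid once home.
- stopper1 (a joint): How far the stopper at y = -42 mm of the rack has been pushed in (m): it starts between 0 and 0.003; 0.008 is fully home, 8 mm lower than at 0. It takes about 3 N to push, stays where it is left, and is solid once home.
- stopper2 (a joint): How far the stopper at y = -14 mm of the rack has been pushed in (m): it starts between 0 and 0.003; 0.008 is fully home, 8 mm lower than at 0. It takes about 3 N to push, stays where it is left, and is solid once home.
- stopper3 (a joint): How far the stopper at y = 14 mm of the rack has been pushed in (m): it starts between 0 and 0.003; 0.008 is fully home, 8 mm lower than at 0. It takes about 3 N to push, stays where it is left, and is solid once home.
- stopper4 (a joint): How far the stopper at y = 42 mm of the rack has been pushed in (m): it starts between 0 and 0.003; 0.008 is fully home, 8 mm lower than at 0. It takes about 3 N to push, stays where it is left, and is solid once home.
- stopper5 (a joint): How far the stopper at y = 70 mm of the rack has been pushed in (m): it starts between 0 and 0.003; 0.008 is fully home, 8 mm lower than at 0. It takes about 3 N to push, stays where it is left, and is solid once home.

How it is judged (in metres and radians):
On the way, in this order (a step that is already met when the one before it is completed fails the run):
1. the block is lifted from the mat (height (world z) of block above 0.04 m), for 0.1 s.
2. all six stoppers are home, within 1.8 mm, with the block still on the row (value of joint each of stopper0, stopper1, stopper2, stopper3, stopper4, stopper5 above 0.0062 m and horizontal distance between block and rack below 0.13 m and z of block in the frame of rack below 0.12 m), for 0.05 s.
At the end, for the whole second after the job is handed in: All six stoppers are home (pushed in to within 1.8 mm of their stop), and the block stands upright (within 0.1 rad) and at rest on the cork mat, its centre within 50 mm of the mat's, released (value of joint each of stopper0, stopper1, stopper2, stopper3, stopper4, stopper5 above 0.0062 m and horizontal distance between block and mat below 0.05 m and height (world z) of block below 0.008 m and angle between block's own z axis and vertical below 0.1 rad and linear speed of block below 0.02 m/s); the robot touches nothing.
It fails at once if the block is lifted clear of the row (its underside more than 30 mm above the height of level home stoppers) while some stoppers are home and others are not (value of joint any of stopper0, stopper1, stopper2, stopper3, stopper4, stopper5 above 0.0062 m and (not (value of joint stopper0 above 0.0062 m) or not (value of joint stopper1 above 0.0062 m) or not (value of joint stopper2 above 0.0062 m) or not (value of joint stopper3 above 0.0062 m) or not (value of joint stopper4 above 0.0062 m) or not (value of joint stopper5 above 0.0062 m)) and z of block in the frame of rack above 0.12 m).
It fails at once if the block bears on the rack or stoppers with more than 30 N (contact force between block and rack above 30 N).
It fails at once if the fingers or the arm press on the rack or stoppers (contact force between any of the fingers, the arm and rack above 1 N).
It fails at once if the bottle, mug or carton is moved more than 25 mm or tipped (distance of any of bottle, mug, carton from where it was at the start of the episode above 0.025 m or angle between any of bottle, mug, carton's own z axis and vertical above 0.3 rad).
It also fails if it takes over 72 s, if anything falls off the work surface, if the arm or the gripper's body presses on something with over 40 N, if the wrist force passes 120 N, or if a joint passes its speed limit or range.

ROBOT

A 6-joint arm with a two-finger parallel gripper is mounted at the origin on the work surface. World frame = base frame: x ahead of the robot, y to its left, z up, the work surface at z = 0. Lengths are in mm, angles in degrees, forces in N, time in s.
With the tool pointing down it reaches from about 425 to 950 mm from the base axis. Payload 3.5 kg.
Tool frame: the origin (TCP) lies between the finger pads; the fingertips stand 25 mm ahead of it and the grasp point (between the pads) lies 6 mm ahead of it; z points along the fingers, y is the line along which they close (so a half turn about z gives the same grasp; the last joint's range is limited). The gripper opens to 85 mm and grips with 20 to 120 N. Pads are 22 mm wide; open, the fingers measure 114 mm over their backs; the gripper's body (76 mm by 85 mm) begins 54 mm behind the grasp point. The pads swing forward as they close: fully open they stand 13 mm farther back than shut.
Start: joints at [58.499, 16.404, 90.338, -0, 73.258, -8.594], TCP at [262.696, 621.769, 256.325] pointing down, gripper open.
Joint ranges: [-158.93, 158.93], [-51.34, 127.21], [12.03, 142.37], [-87.48, 267.48], [13.55, 161.25], [-162.69, 162.69]. Speed limits (degrees/s): [159.86, 159.86, 180, 180, 180, 180].

INTERFACE

Orientations are given as [roll, pitch, yaw] about the fixed x, y, z axes, in that order (R = Rz(yaw) Ry(pitch) Rx(roll)).
In Python, from workcell import arm gives the robot as it stands. The module is installed in compiled form; this text tells all that it offers. Calls block until the motion is done:
- arm.movep(position, orientation): joint-space move of the TCP to a pose.
- arm.move_linear(position, rot=None, rate=150): straight line of the TCP; rot=None keeps the orientation; rate is the mean speed in mm/s.
- arm.goto_joints(angles): joint-space move.
- arm.gripper_to(opening, squeeze=None): opening from 0.0 (shut) to 1.0 (fully open); squeeze is the grip in N (None keeps the last); returns when the fingers have stopped.
- arm.pause(seconds).
- arm.ik(position, orientation): joint angles nearest the present ones, or None.
- arm.observe(): the state.
- arm.grab_frame(name): name is "side" or "top" or "wrist"; returns a dict with "frame" (384x512x3 uint8, red, green, blue), "fx", "fy", "cx", "cy" (pixels), "dist_coeffs" ([k1, k2, p1, p2, k3] as OpenCV has them; the pictures are not rectified), "T" (4x4, takes a point from camera to world coordinates). Camera axes: x right, y down, z forward; pixel columns grow to the right and rows downward; lengths in mm; the calibration is good to about 2 mm. A picture is of the moment at which its call begins. There is no depth.
A pose or a line that the arm cannot do raises arm.Unreachable and nothing moves.
- arm.job_done(): hands the job in; it is judged then, once.
The state is a dict: "t": time; "joint_positions": joint angles; "joint_vel": joint speeds; "joint_efforts": joint torques, N m; "tcp_pos": TCP position; "orientation": TCP orientation; "force": force on the tool from outside, world axes, zero at the start; "wrist_torque": the same for the moment, N m; "grip_width": opening from 0.0 (shut) to 1.0 (fully open); "grasp_force": force on a finger pad.
Only numpy, scipy, OpenCV 4.12 (cv2) and the standard library are available. Lean on these libraries where they do the work, as an engineer would, in place of code of your own. Each camera call takes 0.05 s, during which the arm holds its last target. There are 200 camera calls.

## Working session

There is one attempt and no reset: what is moved stays moved. The work goes in short steps, each a Python script; the robot and the scene stay as the last script left them, time stands still between calls to the robot, and variables do not carry over. Pictures are saved under pics/ and viewed, at most 10 in all, crops included, and the job is handed in when it is done.

```bash
mkdir -p pics
python3 - <<'E'
from workcell import arm
import cv2,numpy as np
s=arm.observe();print(s)
for n in("top","side"):
    f=arm.grab_frame(n);cv2.imwrite(f"pics/{n}0.png",f["frame"][:,:,::-1])
    np.savez(f"{n}0.npz",**f);print(n,f["fx"],f["fy"],f["cx"],f["cy"],f["dist_coeffs"],np.round(f["T"],3).tolist())
E
```

```text
{'t': 0.0, 'joint_positions': array([ 5.84986666e+01,  1.64541953e+01,  9.04242610e+01,  1.36701088e-03,
        7.32602085e+01, -8.59234350e+00]), 'joint_vel': array([-0.03355109, -0.01314986, -0.09773377,  0.0576192 , -0.11955652,
       -0.11380468]), 'joint_efforts': array([-5.50695895e-04, -4.05965602e+01, -2.92633027e+01, -2.10761618e-04,
        5.83809728e-03, -1.11410051e-05]), 'tcp_pos': array([262.37740003, 621.25169018, 254.92461252]), 'orientation': array([-1.79863087e+02, -2.20103974e-02,  1.57090588e+02]), 'force': array([-0.32160617,  0.51360775, -0.00294335]), 'wrist_torque': array([-0.01546853, -0.04376415,  0.02714435]), 'grasp_force': 0.0, 'grip_width': 0.9991999307944547}
top 377.03083850986775 377.03083850986775 254.17555324676223 190.07030265102222 [-0.11626067  0.          0.          0.          0.        ] [[-0.018, -0.991, 0.131, 548.752], [-0.999, 0.014, -0.032, 0.492], [0.03, -0.131, -0.991, 874.48], [0.0, 0.0, 0.0, 1.0]]
side 492.79456196547306 492.79456196547306 252.25474040959398 190.660003460962 [-0.18272766  0.          0.          0.          0.        ] [[0.997, -0.021, 0.072, 585.171], [-0.073, -0.493, 0.867, -818.932], [0.017, -0.87, -0.493, 550.876], [0.0, 0.0, 0.0, 1.0]]
```

View pics/top0.png

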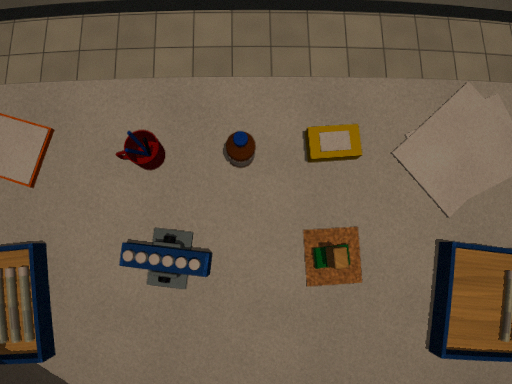

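View pics/side0.png

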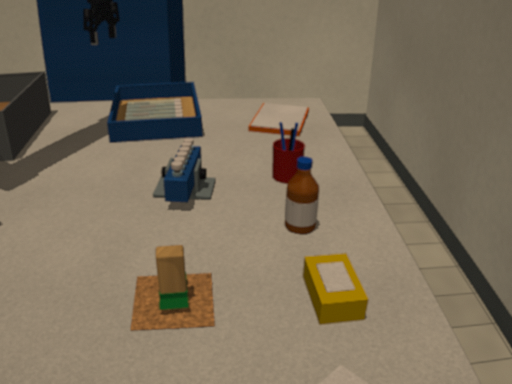

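The top view shows the rack at about (167,258) with stoppers from (128,256) to (194,265), and the mat at (332,256) with the block on it (handle at about (341,257), green foot around (330,257)). Mug, bottle and carton are well away at row ~145. Next I measure these.

```bash
cat > h.py <<'E'
import cv2,numpy as np
def ray(f,p):
    K=np.array([[f["fx"],0,f["cx"]],[0,f["fy"],f["cy"]],[0,0,1]],float)
    u=cv2.undistortPoints(np.array(p,float).reshape(-1,1,2),K,np.array(f["dist_coeffs"],float))[:,0]
    T=np.array(f["T"]);return T[:3,3],np.c_[u,np.ones(len(u))]@T[:3,:3].T
def onz(f,p,z):
    o,d=ray(f,p);return (o+d*((z-o[2])/d[:,2])[:,None])
def tri(f,p,g,q):
    o,d=ray(f,[p]);a,e=ray(g,[q]);d=d[0];e=e[0]
    st=np.linalg.lstsq(np.c_[d,-e],a-o,rcond=None)[0];A=o+d*st[0];B=a+e*st[1]
    return (A+B)/2,np.linalg.norm(A-B)
def blobs(m,amin):
    n,l,s,c=cv2.connectedComponentsWithStats(m.astype(np.uint8));return [(c[i],s[i],l==i) for i in range(1,n) if s[i,4]>=amin]
E
python3 - <<'E'
from h import *
t=np.load("top0.npz");s=np.load("side0.npz")
for nm,f in(("top",t),("side",s)):
    h=cv2.cvtColor(f["frame"],cv2.COLOR_RGB2HSV);H,S,V=[h[...,i].astype(int) for i in range(3)]
    for c,m in dict(white=(S<60)&(V>135),green=(H>50)&(H<80)&(S>120)&(V>40),brown=(H>5)&(H<22)&(S>90)&(V>60),blue=(H>105)&(H<125)&(S>140)).items():
        for b in blobs(m,15):
            x,y=b[0]
            ok=(100<x<225 and 220<y<295) or (295<x<370 and 220<y<295) if nm=="top" else (125<x<220 and 135<y<330)
            if ok: print(nm,c,b[0].round(1),b[1])
f=t["frame"];cv2.imwrite("pics/ctop.png",cv2.resize(np.hstack([f[220:295,110:220],f[220:295,295:370]])[:,:,::-1],None,fx=4,fy=4,interpolation=cv2.INTER_CUBIC))
f=s["frame"];cv2.imwrite("pics/cside.png",cv2.resize(np.hstack([f[130:210,145:225],f[240:320,125:220]])[:,:,::-1],None,fx=4.5,fy=4.5,interpolation=cv2.INTER_CUBIC))
E
```

```text
top green [343.8 246. ] [338 245  10   6  21]
top green [318.9 258.4] [315 248  11  20 121]
top brown [333.3 256.3] [ 303  226   60   61 2628]
top blue [167.8 258.8] [ 120  243   91   33 1148]
side green [173.4 300.5] [160 291  28  18 398]
side brown [172.2 294.5] [ 130  245   85   86 4637]
```

View pics/ctop.png

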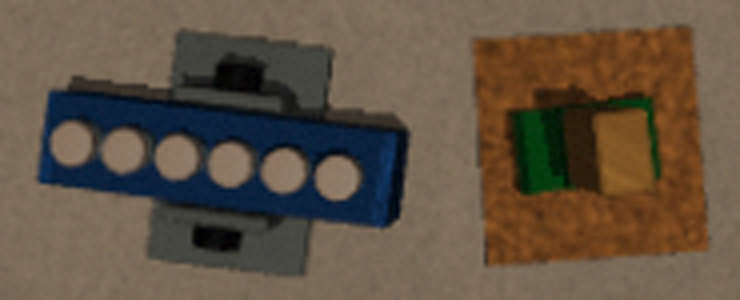

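View pics/cside.png

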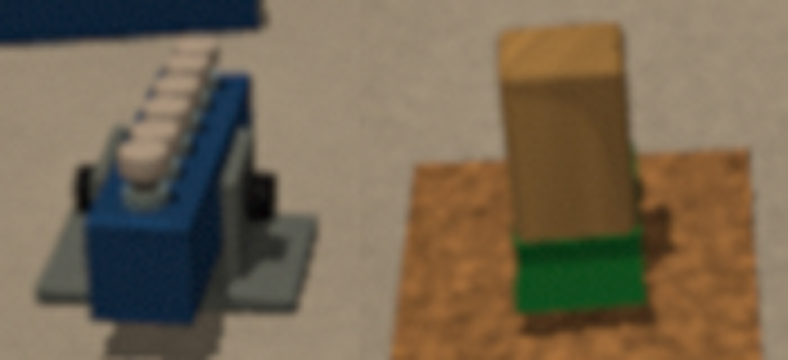

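Run:
```python
from h import *
t=np.load("top0.npz");s=np.load("side0.npz")
h=cv2.cvtColor(t["frame"],cv2.COLOR_RGB2HSV);S=h[...,1].astype(int);H=h[...,0].astype(int);V=h[...,2].astype(int)
hull=np.zeros(S.shape,np.uint8);m=(H>105)&(H<125)&(S>140);m[:, :110]=0;m[:,220:]=0;m[:220]=0;m[300:]=0
cv2.fillConvexPoly(hull,cv2.convexHull(np.argwhere(m)[:,::-1].astype(np.int32)),1)
st=sorted([b[0] for b in blobs((hull>0)&(S<110)&(V>110)&((H<30)|(H>160)),40)],key=lambda c:c[0])
print(np.round(st,1).tolist())
P=onz(t,st,96);print("stoppers",P.round(1).tolist(), np.linalg.norm(np.diff(P,axis=0),axis=1).round(1))
d=P[0]-P[-1];print("row yaw(dir +y img-left)",np.degrees(np.arctan2(d[1],d[0])),"mid",P.mean(0))
c=lambda x,y:(x/4+110-.4,y/4+220-.4)
b=onz(t,[c(178,30),c(330,47),c(305,275),c(150,255)],10);print("base",b.round(1).tolist(),b.mean(0),np.linalg.norm(np.roll(b,-1,0)-b,axis=1))
g=lambda x,y:(x/4.5+145-.4,y/4.5+130-.4)
print("near",tri(t,st[-1],s,g(143,153)),"far",tri(t,st[0],s,g(196,47)))
k=lambda x,y:((x-440)/4+295-.4,y/4+220-.4)
q=onz(t,[k(595,115),k(650,108),k(660,190),k(601,196)],99);print("handle top",q.round(1).tolist(),q.mean(0),np.linalg.norm(np.roll(q,-1,0)-q,axis=1))
print("handle tri",tri(t,k(627,152),s,((563-360)/4.5+125-.4,240+50/4.5-.4)))
mm=((H>5)&(H<22)&(S>90)&(V>60))|((H>50)&(H<80)&(S>120));mm[:, :298]=0;mm[:,368:]=0;mm[:220]=0;mm[295:]=0
r=cv2.minAreaRect(np.argwhere(mm)[:,::-1].astype(np.float32));w=onz(t,cv2.boxPoints(r),3);print("mat",w.round(1).tolist(),w.mean(0),np.linalg.norm(np.roll(w,-1,0)-w,axis=1))
f=onz(t,[k(513,112),k(522,194)],18);print("foot end",f.round(1).tolist())
```

```text
[[127.4, 255.5], [138.1, 269.8], [140.3, 257.2], [153.5, 258.9], [166.9, 260.8], [180.5, 262.4], [193.7, 264.1]]
stoppers [[519.6, 238.0, 96.0], [490.4, 215.6, 96.0], [516.0, 211.1, 96.0], [512.3, 183.8, 96.0], [508.4, 156.2, 96.0], [504.9, 128.3, 96.0], [501.0, 101.3, 96.0]] [36.8 25.9 27.6 27.8 28.2 27.2]
row yaw(dir +y img-left) 82.22397146588523 mid [507.51444108 176.33106429  96.        ]
base [[580.5, 203.3, 10.0], [569.8, 116.0, 10.0], [441.7, 130.6, 10.0], [453.6, 218.5, 10.0]] [511.38473934 167.07892125  10.        ] [ 87.91680691 128.85109176  88.73642396 127.83860853]
near (array([501.89452663, 101.46230716,  95.36759694]), np.float64(1.9472934310586696)) far (array([520.22968915, 240.81654782,  87.01406462]), np.float64(1.8767513277362946))
handle top [[527.4, -185.7, 99.0], [530.2, -214.8, 99.0], [488.1, -218.4, 99.0], [486.0, -187.3, 99.0]] [ 507.92603148 -201.51631431   99.        ] [29.24905083 42.33940711 31.14797198 41.48240992]
handle tri (array([ 509.30775067, -202.25664926,   96.52825117]), np.float64(2.840986425456465))
mat [[570.8, -137.2, 3.0], [576.6, -270.4, 3.0], [443.5, -273.8, 3.0], [439.4, -142.2, 3.0]] [ 507.58798362 -205.91556329    3.        ] [133.3455992  133.21417393 131.67439596 131.48800152]
foot end [[528.1, -157.9, 18.0], [481.9, -161.6, 18.0]]
```

Measurements agree with the given sizes: base 128x88, mat about 131, handle 30x42, stopper pitch about 27.5. The rack leans down towards +y by about 3.4°. The block is at (508,-202), with its x axis along about 94°. Next I grasp it.

Run:
```python
from workcell import arm
import numpy as np
O=[180,0,-176]
arm.gripper_to(1.0,50)
arm.movep([508,-202.3,170],O)
arm.move_linear([508,-202.3,77],rate=100)
arm.gripper_to(0.0,50)
s=arm.observe();print(s["t"],s["tcp_pos"],s["grip_width"],s["grasp_force"],s["force"])
arm.move_linear([508,-202.3,190],rate=80);arm.pause(.3)
F=[]
for i in range(10): arm.pause(.03);F.append(arm.observe()["force"])
s=arm.observe();print(s["t"],s["tcp_pos"],s["orientation"],s["grip_width"],s["grasp_force"],np.mean(F,0),np.std(F,0),s["wrist_torque"],s["joint_positions"])
for i in range(3): arm.move_linear(np.array([508,-202.3,190])+[0,4*(i+1),0],rate=10);print(arm.observe()["t"])
import cv2
f=arm.grab_frame("top");np.savez("top1.npz",**f)
g=arm.grab_frame("side")["frame"]
cv2.imwrite("pics/grasp.png",cv2.resize(np.vstack([f["frame"][170:320,260:440],g[170:320,100:280]])[:,:,::-1],None,fx=2,fy=2))
```

```text
4.9833 [ 508.22000951 -202.29651333   77.39041266] 0.3452421034406279 49.65688169002533 [-0.5346351   0.1063445   1.45460671]
7.1833 [ 508.00021152 -202.29583356  189.99811353] [ 1.79997796e+02 -2.04618489e-04 -1.76003442e+02] 0.348328429234914 49.265828132629395 [-0.23478291 -0.28095685 -2.4375083 ] [0.61478557 0.40774867 0.54374482] [ 0.02676138 -0.00643765 -0.01387667] [-3.23477936e+01  4.01906691e+00  1.11803118e+02  1.83758164e-03
  6.41792864e+01 -1.26345152e+02]
7.7333
8.2833
8.8333
```

View pics/grasp.png

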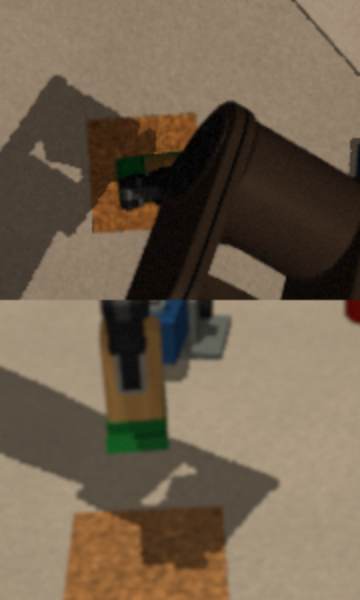

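The block is held upright and square (width 29.6 mm, weight bias -2.4 N). Now I carry it to the near (-y) end and feel downwards.

```bash
cat > r.py <<'E'
from workcell import arm
import numpy as np
from scipy.spatial.transform import Rotation as Ro
TH=3.4;YAW=82.3;MID=np.array([510.5,170.2,0]);B=-2.44
dh=np.array([np.cos(np.radians(YAW)),np.sin(np.radians(YAW)),0]);ax=np.cross([0,0,1],dh)
Rt=Ro.from_rotvec(ax*np.radians(TH))
ORI=(Rt*Ro.from_euler("xyz",[180,0,YAW+90],degrees=True)).as_euler("xyz",degrees=True)
up=Rt.apply([0,0,1])
def tcp(u,z): return MID+dh*u+[0,0,z]+74*up
def F(n=4):
    r=[]
    for i in range(n): arm.pause(.02);r.append(arm.observe()["force"][2])
    return np.mean(r)-B
def real():
    p=arm.observe()["tcp_pos"]-74*up-MID;return p@dh,p[2]
E
python3 - <<'E'
from r import *
import json
print(ORI,arm.ik(tcp(-74,108),ORI))
arm.movep(tcp(-74,125),ORI);arm.move_linear(tcp(-74,106),ORI,rate=60);arm.pause(.2)
f=F(8);print(arm.observe()["t"],"free",f)
z=106;b=f
while z>84:
    z-=.6;arm.move_linear(tcp(-74,z),ORI,rate=12);f=F()-b
    if f>1.5:print(round(z,1),round(f,1),np.round(real(),2))
    if f>9.5:break
json.dump([z,b],open("z.json","w"));print(z,f,arm.observe()["t"])
E
```

```text
[-176.6    0.   172.3] [  1.53327807   0.60318615 116.30945845  -3.74448679  63.68221612
 -79.08870495]
10.8583 free -0.18983737471191597
100.6 2.6 [-73.98 100.95]
100.0 2.7 [-74.   100.15]
99.4 2.2 [-74.02  99.39]
98.8 2.3 [-74.04  98.76]
98.2 2.6 [-74.06  98.19]
97.6 3.0 [-74.04  97.63]
97.0 5.1 [-73.98  97.3 ]
96.4 5.7 [-74.03  96.59]
95.8 5.8 [-74.03  95.83]
95.2 5.5 [-74.06  95.14]
94.6 5.4 [-74.05  94.56]
94.0 5.5 [-74.04  93.97]
93.4 6.1 [-74.03  93.5 ]
92.8 8.7 [-74.01  93.44]
92.2 10.5 [-74.01  93.4 ]
92.20000000000013 10.549679067164782 18.1417
```

Stopper 0 is home at z = 93.4, which fits a lean of about 3°, and contact is soft (about 4 N/mm). Now the sweep.

Run:
```python
from r import *
import json
z,b=json.load(open("z.json"));u=-74;t0=arm.observe()["t"];i=0;mx=0
while u<78:
    u+=2.5;z-=2.5*np.tan(np.radians(3.1))
    arm.move_linear(tcp(u,z),ORI,rate=11);f=F(3)-b;mx=max(mx,f)
    z-=np.clip(.12*(11.5-f),-.8,.5)
    if f>20: arm.move_linear(tcp(u,z),ORI,rate=20)
    i+=1
    if i%3==0 or f>17 or f<6:print(round(u,1),round(z,2),round(f,1),np.round(real(),2))
    if arm.observe()["t"]-t0>30:print("time");break
json.dump([z,b,u],open("z.json","w"));print("end",u,z,mx,arm.observe())
```

```text
-66.5 91.59 10.1 [-67.25  93.12]
-59.0 91.11 11.7 [-59.87  92.86]
-51.5 90.82 12.0 [-53.09  92.58]
-44.0 90.48 11.8 [-45.58  92.24]
-36.5 90.03 11.8 [-37.4   91.87]
-29.0 89.75 11.4 [-29.79  91.6 ]
-21.5 89.62 12.2 [-23.1   91.31]
-14.0 89.28 11.6 [-15.59  90.91]
-6.5 88.82 11.4 [-7.42 90.62]
1.0 88.68 12.7 [-0.45 90.35]
8.5 88.54 12.1 [ 6.91 90.02]
16.0 87.97 10.1 [15.71 89.56]
23.5 87.68 11.8 [22.64 89.37]
31.0 87.5 12.6 [29.69 89.06]
38.5 87.27 11.5 [36.89 88.77]
46.0 86.77 11.5 [45.15 88.33]
53.5 86.46 11.9 [52.66 88.09]
61.0 86.07 11.4 [60.18 87.72]
68.5 85.64 11.0 [67.69 87.33]
76.0 85.26 11.3 [75.15 86.9 ]
end 78.5 85.17233216119949 12.700427983380496 {'t': 44.0667, 'joint_positions': array([ 16.95341318,  11.02566349, 107.40230552,  -3.6891417 ,
        63.05298017, -63.68119133]), 'joint_vel': array([ 0.05306685, -0.05308851,  0.04416482, -0.10695989,  0.13665322,
       -0.08309848]), 'joint_efforts': array([ 2.82505430e+00, -2.94506425e+01, -2.35851520e+01,  1.41370017e+00,
       -7.69651327e-01,  4.20804237e-03]), 'tcp_pos': array([522.22027581, 251.22897154, 160.60558739]), 'orientation': array([-1.76414168e+02,  6.77149758e-02,  1.72351487e+02]), 'force': array([-0.9828673 , -6.52289915,  8.92481205]), 'wrist_torque': array([-1.33248415,  0.17214738,  0.05365632]), 'grasp_force': 50.695597529411316, 'grip_width': 0.3467862689097226}
```

The trace is straight (93.4 → 86.9 mm, 2.5° lean) at a steady 10–12.7 N, so every stopper has been under the foot and is home. Now I return the block.

Run:
```python
from r import *
import cv2
p=arm.observe()["tcp_pos"]
arm.move_linear(p+[0,0,60],ORI,rate=80)
O=[180,0,-176];x,y=507.8,-204
arm.movep([x,y,160],O);arm.move_linear([x,y,82],O,rate=80);arm.pause(.15);b=F(4)
z=82
while z>73:
    z-=.7;arm.move_linear([x,y,z],O,rate=15);f=F(3)-b
    if f>2.5:break
print("down",z,f,arm.observe()["t"])
arm.gripper_to(1.0);arm.move_linear([x,y,180],O,rate=120)
arm.movep([450,100,300],[180,0,-176]) 
print(arm.observe()["t"])
f=arm.grab_frame("side")["frame"];g=arm.grab_frame("top")["frame"]
cv2.imwrite("pics/end.png",cv2.resize(np.hstack([f[130:330,110:260],g[200:300,110:370][:, 170:]. repeat(2,0).repeat(2,1)])[:,:,::-1],None,fx=2,fy=2))
```

```text
down 77.09999999999998 2.878051403942923 50.1083
52.9583
```

View pics/end.png

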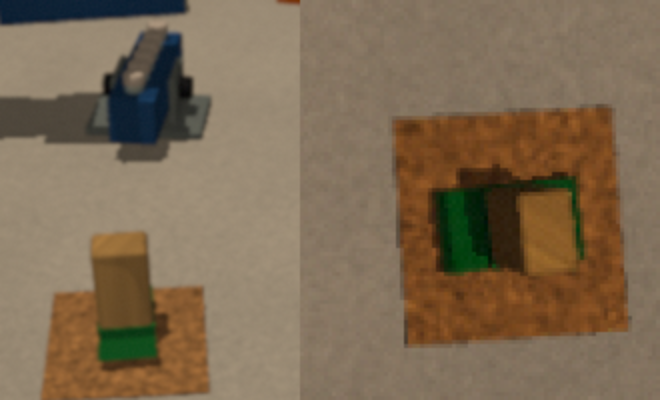

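The block stands upright in the middle of the mat (handle top about (548,230) in the right half of the picture). The stoppers form one flat line close to the rack (about (148,58) in the left half).

```bash
python3 -c "
from workcell import arm
print(arm.job_done())"
```

```text
the job is handed in; nothing more can be done
None
```

The job is handed in at about 53 s: I swept the block along all six stoppers without lifting it (about 10–13 N), they look fully home, and it is back upright and released on the mat; no verdict came back.

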